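# Tip the eye-bolt carton down into its bay

## Task

The tall carton stands on end inside the white-painted bay on the bench. Without grasping or lifting it, push it near the top so that it tips over its bottom edge, without being shoved along while it stands, and falls towards the bay's steel stop to lie label up inside the white outline, still short of the stop; then push it along the bench until its top end is flush against the stop. Leave everything else where it is.

Things in the scene. Friction and masses are not known exactly. Their poses are not given: they have to be found in the camera images.
- carton: tall cardboard carton, 45 mm deep (x), 80 wide (y), 130 tall (z), 0.3 to 0.6 kg, evenly filled. Origin: centre of its underside. Starts standing at the bay's end away from the stop, its x within 6 degrees of the bay's x. Label on its -x face, away from the stop. Tips over its lower +x edge once its top has moved about 45 mm; pushed low it may slide instead.
- carton_top (a point): the middle of the carton's top end, 130 mm from carton along the carton's z; when the carton lies as wanted, its x axis points down, its z axis to the stop, it is 45 mm high, and this point is the middle of the end nearest the stop (carton the middle of the other end), 22 mm above the bench
- carton_center (a point): the centre of the carton, 65 mm from carton along the carton's z
- bay: the bay, fixed to the bench: a white-painted outline, flush with the bench, open inside 235 mm long by 130 mm wide, with a steel stop at one end. Origin on the bench; x points along the bay to the stop, roughly to the robot's left (+y), up to 45 degrees either way; z up. Inner edges of the outline at bay x = -125 mm and y = -65 and +65 mm. The carton stands at about x = -85 mm, y = 0.
- stop_face (a point): the middle of the foot of the steel stop's flat face, at bay x = +110 mm, on the bench; axes as the bay's. The stop is an upright plate 35 mm high, 146 mm wide, 8 mm thick, with a foot 4 mm high behind it; it does not give
- small_carton: a smaller standing cardboard carton, 55 x 55 mm, 85 mm tall, to the side of the bay; origin: centre of its underside. Bystander.
- eyebolt_a: a steel eye bolt lying flat, about 116 mm long, 68 mm over its ring, 17 mm high, beside the bay; origin on its underside, inside the ring next to the shank. Bystander.
- eyebolt_b: a smaller, darker eye bolt lying flat, about 93 mm long, 14 mm high, beyond the steel stop; origin on its underside, inside the ring next to the shank. Bystander.
- nut: a loose hexagon nut, 34 mm over its corners, 16 mm high, lying beside the bay; origin: centre of its underside. Bystander.
- shackle: a bow shackle lying flat, about 75 mm long, 20 mm high, well to the left; origin under its middle. Bystander.
- grease_tin: a closed grey tin, 66 mm in diameter, 85 mm tall, standing to the right; origin: centre of its underside. Bystander.
Not all that is in view belongs to the job. Leave any blue look-alike of the carton alone.

How it is judged:
By the outcome, as a careful person would: the job done as asked, in the order asked, and still so for the second after the job is handed in, with the robot touching nothing.
It also fails if it takes over 42 s, if anything falls off the work surface, if the arm or the gripper's body presses on something with over 40 N, if the wrist force passes 120 N, or if a joint passes its speed limit or range.

## Robot

A 7-joint arm with a two-finger parallel gripper is mounted at the origin on the work surface. World frame = base frame: x ahead of the robot, y to its left, z up, the work surface at z = 0. Lengths are in m, angles in rad, forces in N, time in s.
With the tool pointing down it reaches from about 0.425 to 0.875 m from the base axis. Payload 9.9 kg.
Tool frame: the origin (TCP) lies on the front face of the gripper's body, between the roots of the fingers; the fingertips stand 73 mm ahead of it and the grasp point (between the pads) lies 54 mm ahead of it (env.tcp_to_tips is the distance from the TCP to the fingertips, in m); z points along the fingers, y is the direction in which the jaws open and shut (so a half turn about z gives the same grasp; the last joint's range is limited). The gripper opens to 85 mm and grips with 20 to 120 N. Pads are 22 mm wide; open, the fingers measure 114 mm over their backs; the gripper's body (76 mm by 85 mm) begins 54 mm behind the grasp point. The pads swing forward as they close: fully open they stand 13 mm farther back than shut.
Start: joints at [-1.335, 0.576, 0.025, 1.437, -0.015, 1.129, -0.057], TCP at [0.212, 0.641, 0.304] pointing down, gripper open.
Joint ranges: [-2.76, 2.76], [-0.34, 2.15], [-1.52, 1.57], [0.19, 2.46], [-1.09, 4.23], [0.17, 1.99], [-2.82, 2.82]. Speed limits (rad/s): [2.22, 2.22, 3.01, 3.01, 3.14, 3.14, 3.14].

## Interface

Orientations are given as a unit quaternion [w, x, y, z].
In Python, from workcell import env, get_image, camera_params gives the robot as it stands.
- The arm moves only by the tool apply_moves, never from a script. Its argument "plan" is a list of rows, each a list of 2 entries, a list of its own where there are three numbers: the shift along the world's x, y, z in m, then the turn about the world's z in rad. A call has 1 to 12 rows; each row is the pose to reach, as a shift and turn from the pose commanded when the call began; what a row does not reach only later rows make up. A row lasts 1/12 s, in which the tool goes at most 41.7 mm and 7.16 degrees, less where a joint would pass 70% of its speed; a pose out of reach is approached as far as the arm can. A call with a gripper value outside its range is refused whole. "grip" is the finger opening in m, from 0 to 0.0854, set as the call begins (left out, the last holds). The fingers move at their own pace and stop on an object; "squeeze" is the grip in N (left out, the last holds). Time passes only in rows, so rows that repeat a pose let the fingers close. It gives the time, the measured TCP pose, the force and the opening at its end, in the units of the state.
- env.state(): the state, without advancing time (a new reading comes with each control period).
- get_image(name): name is "side" or "top"; returns the picture (480x640x3 uint8, red, green, blue); there is no depth.
- camera_params(name): a dict with "mtx" (3x3 intrinsics, pixels), "dist" ([k1, k2, p1, p2, k3] as OpenCV has them; the pictures are not rectified), "xyz" and "orientation" of the camera in the world. Camera axes: x right, y down, z forward; pixel columns grow to the right and rows downward; lengths in m; the calibration is good to about 2 mm. A picture is of the moment at which its call begins. camera_params takes no time and is no camera call.
- env.sign_off(): hands the job in, once; it reports no verdict.
The state is a dict: "time_s": time; "q": joint angles; "joint_vel": joint speeds; "joint_torque": joint torques, N m; "tool_pos": TCP position; "ee_rot": TCP orientation; "ft_force": force on the tool from outside, world axes, zero at the start; "wrist_torque": the same for the moment, N m; "width": opening from 0.0 (shut) to 1.0 (fully open).
Only numpy, scipy, OpenCV 4.12 (cv2) and the standard library are available. Lean on these libraries where they do the work, as an engineer would, in place of code of your own. Each camera call takes 0.05 s, during which the arm holds its last target.

## Working session

There is one attempt and no reset: what is moved stays moved. The work goes in short steps, Python scripts to look and compute and a tool call to move; the robot and the scene stay as the last step left them, time stands still between calls to the robot, and variables do not carry over. Pictures are saved under pics/ and viewed, and the job is handed in when it is done.

Besides the shell and the picture viewer there is one more tool, called after "Request:" as name(argument=value, ...) on one line, values as JSON. apply_moves: Moves the arm, as the interface text tells. Its arguments: {"type":"object","properties":{"plan":{"type":"array"},"grip":{"type":"number"},"squeeze":{"type":"number"}},"required":["plan"]}

```bash
mkdir -p pics; ls
python3 - <<'E'
from workcell import env,get_image,camera_params
import cv2
for n in("top","side"):
    im=get_image(n); cv2.imwrite(f"pics/{n}0.png",im[:,:,::-1]); print(n,camera_params(n))
print(env.state())
E
```

```text
pics
top {'mtx': array([[468.57764979,   0.        , 329.65925548],
       [  0.        , 468.57764979, 244.36298526],
       [  0.        ,   0.        ,   1.        ]]), 'dist': array([0.03135769, 0.        , 0.        , 0.        , 0.        ]), 'xyz': array([0.51732189, 0.01039465, 1.1263261 ]), 'orientation': array([-0.01506538,  0.71326497, -0.70003436,  0.03127321])}
side {'mtx': array([[536.44354886,   0.        , 319.11973149],
       [  0.        , 536.44354886, 234.15089263],
       [  0.        ,   0.        ,   1.        ]]), 'dist': array([-0.06229005,  0.        ,  0.        ,  0.        ,  0.        ]), 'xyz': array([ 0.01150405, -0.68885365,  1.00144893]), 'orientation': array([-0.35705709,  0.87022333, -0.3148102 ,  0.12694931])}
{'time_s': 0.1, 'q': array([-1.33481179,  0.57643645,  0.02482597,  1.43787233, -0.01501949,
        1.12901339, -0.05650724]), 'joint_vel': array([-8.66353437e-04, -4.03587315e-04,  2.21432443e-03, -2.43907677e-03,
       -2.94585451e-04,  2.22659526e-03,  3.00289594e-05]), 'joint_torque': array([ 7.33880413e-03, -7.67302322e+01,  2.25864038e+00, -2.86605388e+01,
        1.60176022e-02,  8.57958687e-03,  3.58342425e-05]), 'tool_pos': array([0.21206612, 0.64048006, 0.30311905]), 'ee_rot': array([-9.82640218e-05,  1.59194926e-01,  9.87246868e-01, -7.66563127e-04]), 'ft_force': array([ 0.46812624,  0.29258296, -0.64324299]), 'wrist_torque': array([-0.03711166,  0.0118931 ,  0.03058839]), 'width': 1.0005575136649154}
```

View pics/top0.png

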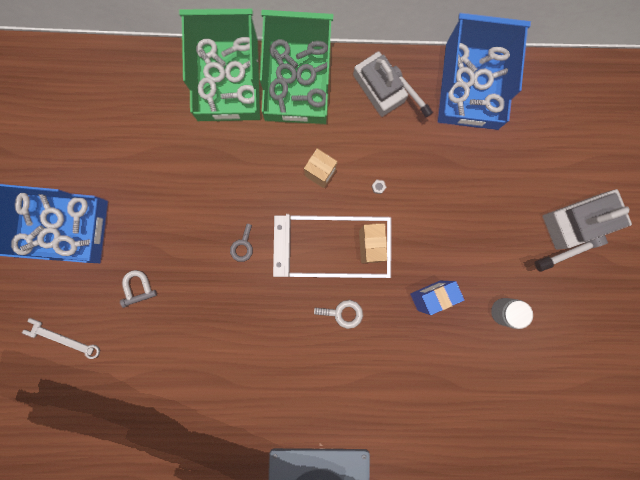

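View pics/side0.png

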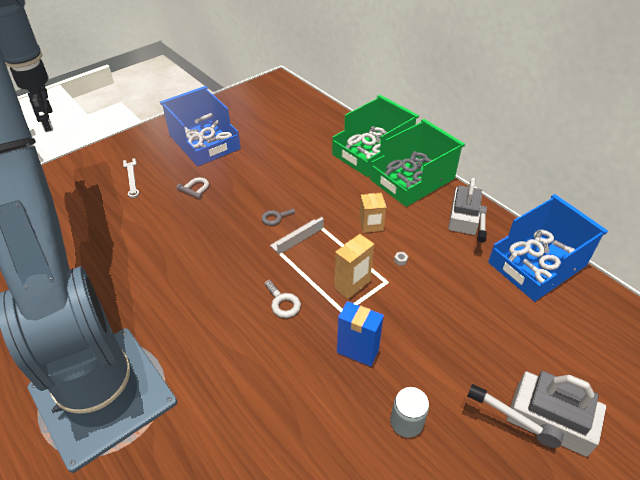

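Top view: the tan carton is in the bay at (375,242), with its label towards -y in the side view at about (362,270). Look-alikes are the small tan carton at (320,167) and the blue carton at (438,297). I choose the tan one inside the white outline. The stop is at columns 275–290.

```bash
cat > h.py <<'E'
import numpy as np,cv2
from scipy.spatial.transform import Rotation as R
from workcell import env,get_image,camera_params
def ray(n,px):
    c=camera_params(n); p=cv2.undistortPoints(np.array(px,float).reshape(-1,1,2),c["mtx"],c["dist"]).reshape(-1,2)
    q=c["orientation"]; r=R.from_quat(np.r_[q[1:],q[0]])
    return c["xyz"],r.apply(np.c_[p,np.ones(len(p))])
def plane(n,px,z):
    o,d=ray(n,px); return o+d*((z-o[2])/d[:,2])[:,None]
def proj(n,P):
    c=camera_params(n); q=c["orientation"]; r=R.from_quat(np.r_[q[1:],q[0]]).inv().as_matrix()
    return cv2.projectPoints(np.array(P,float).reshape(-1,1,3),cv2.Rodrigues(r)[0],-r@c["xyz"],c["mtx"],c["dist"])[0].reshape(-1,2)
def save(im,x0,y0,x1,y1,s,f): cv2.imwrite(f,cv2.resize(im[y0:y1,x0:x1,::-1],None,fx=s,fy=s,interpolation=cv2.INTER_CUBIC))
E
python3 - <<'E'
import cv2
t=cv2.imread("pics/top0.png");s=cv2.imread("pics/side0.png")
cv2.imwrite("pics/topc0.png",cv2.resize(t[205:290,265:400],None,fx=5.9,fy=5.9,interpolation=cv2.INTER_CUBIC))
cv2.imwrite("pics/sidec0.png",cv2.resize(s[210:320,260:400],None,fx=5,fy=5,interpolation=cv2.INTER_CUBIC))
E
```

```text
(no output)
```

View pics/topc0.png

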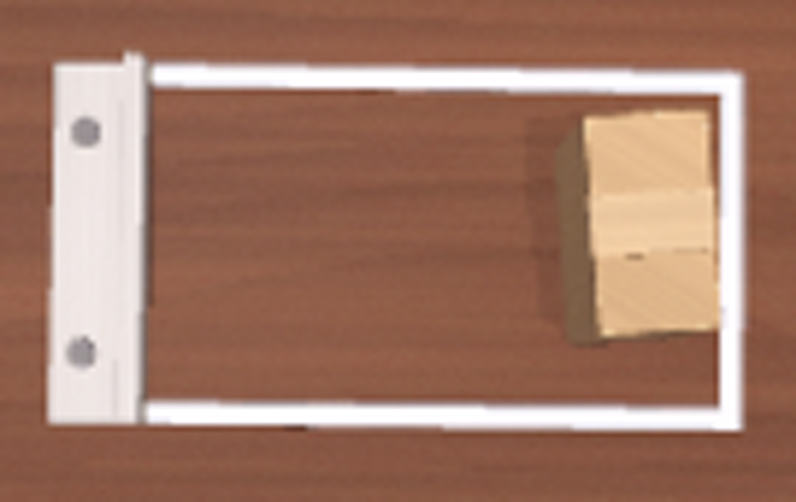

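View pics/sidec0.png

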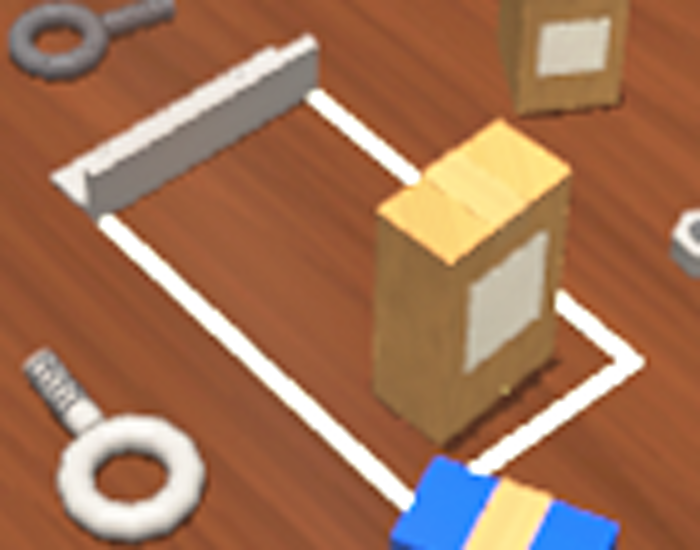

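The crops show the carton unmistakably, with its label facing away from the stop. It is turned a few degrees from the bay. Now measuring.

```bash
cat > m.py <<'E'
from h import *
f=lambda a:np.array(a,float)/5.9+[265,205]-0.4
g=lambda a:np.array(a,float)/5+[260,210]-0.4
b=plane("top",f([(720,95),(719,408),(150,85),(147,402)]),0)
print("bay inner",b.round(4))
xb=(b[2]+b[3]-b[0]-b[1])/2; xb=xb[:2]/np.linalg.norm(xb[:2]); 
yb=(b[0]+b[2]-b[1]-b[3])[:2]; yb/=np.linalg.norm(yb)
a1=np.degrees(np.arctan2(xb[1],xb[0])); print("bay x dir",a1, "from y", np.degrees(np.arctan2(-yb[0],yb[1])), "y",yb)
print("width",np.linalg.norm(b[0]-b[1]))
o=(b[0]+b[1])[:2]/2+0.125*xb; print("bay o",o)
st=plane("top",f([(148,62),(143,424)]),.035); print("stop top face",st.round(4), (st[:,:2]-o)@xb)
c=plane("top",f([(585,117),(710,110),(718,328),(600,336)]),.13)
print("carton top",c.round(4),np.linalg.norm(np.diff(c,axis=0),axis=1))
v=(c[0]+c[3]-c[1]-c[2])[:2]; print("carton x ang",np.degrees(np.arctan2(v[1],v[0])),"ctr",c.mean(0), (c.mean(0)[:2]-o)@xb)
v=(c[0]+c[1]-c[2]-c[3])[:2]; print(np.degrees(np.arctan2(v[1],v[0]))," = y face dir")
cs=plane("side",g([(500,118),(572,170),(452,265),(376,210)]),.13); print("side top",cs.round(4),cs.mean(0))
cs=plane("side",g([(555,360),(440,445),(374,390)]),0); print("side base",cs.round(4))
print("side bay", plane("side",g([(620,362),(95,215),(313,100)]),0).round(4))
E
python3 m.py
```

```text
bay inner [[ 0.6516 -0.1518  0.    ]
 [ 0.5233 -0.1527  0.    ]
 [ 0.6509  0.082   0.    ]
 [ 0.5216  0.0801  0.    ]]
bay x dir 90.30617668305027 from y -89.40162492034223 y [0.99994547 0.01044343]
width 0.12830443105603487
bay o [ 0.58682699 -0.02725047]
stop top face [[0.6559 0.0807 0.035 ]
 [0.5128 0.0793 0.035 ]] [0.10761267 0.10697004]
carton top [[ 0.6271 -0.0841  0.13  ]
 [ 0.6306 -0.1295  0.13  ]
 [ 0.5515 -0.1332  0.13  ]
 [ 0.5478 -0.0906  0.13  ]] [0.04555479 0.07919404 0.04281958]
carton x ang 94.65310426326282 ctr [ 0.58924615 -0.10934465  0.13      ] -0.08210593574346213
3.6768421044775224  = y face dir
side top [[ 0.6293 -0.0837  0.13  ]
 [ 0.6318 -0.1285  0.13  ]
 [ 0.5526 -0.1363  0.13  ]
 [ 0.5485 -0.0906  0.13  ]] [ 0.5905727  -0.10979312  0.13      ]
side base [[ 0.6305 -0.1311  0.    ]
 [ 0.5537 -0.134   0.    ]
 [ 0.5515 -0.0891  0.    ]]
side bay [[ 0.6537 -0.1522  0.    ]
 [ 0.5171  0.0874  0.    ]
 [ 0.6548  0.0797  0.    ]]
```

Request:
apply_moves(plan=[[[0.29, -0.34, 0], -0.7], [[0.29, -0.34, 0], -0.7], [[0.29, -0.34, 0], -0.7], [[0.29, -0.34, 0], -0.7], [[0.29, -0.34, 0], -0.7], [[0.29, -0.34, 0], -0.7], [[0.29, -0.34, 0], -0.7], [[0.29, -0.34, 0], -0.7], [[0.29, -0.34, 0], -0.7], [[0.29, -0.34, 0], -0.7], [[0.29, -0.34, 0], -0.7], [[0.29, -0.34, 0], -0.7]], grip=0.04)

```text
time_s: 1.1
tool_pos: [0.5067, 0.2936, 0.304]
ee_rot: [0.002, 0.492, 0.87, -0.001]
ft_force: [-0.6, -0.5, -0.0]
width: 0.468
```

Request:
apply_moves(plan=[[[0.0925, -0.486, 0], -0.478], [[0.0925, -0.486, 0], -0.478], [[0.0925, -0.486, 0], -0.478], [[0.0925, -0.486, 0], -0.478], [[0.0925, -0.486, 0], -0.478], [[0.0925, -0.486, 0], -0.478], [[0.0925, -0.486, 0], -0.478], [[0.0925, -0.486, 0], -0.478], [[0.0925, -0.486, 0], -0.478], [[0.0925, -0.486, 0], -0.478], [[0.0925, -0.486, 0], -0.478], [[0.0925, -0.486, 0], -0.478]])

```text
time_s: 2.1
tool_pos: [0.5946, -0.1878, 0.3037]
ee_rot: [-0.0, 0.681, 0.732, -0.0]
ft_force: [0.4, 0.0, -0.2]
width: 0.469
```

Request:
apply_moves(plan=[[[0, 0, 0], 0], [[0, 0, 0], 0], [[0, 0, 0], 0], [[0, 0, 0], 0]])

```text
time_s: 2.43
tool_pos: [0.5949, -0.1833, 0.3036]
ee_rot: [-0.001, 0.68, 0.733, 0.0]
ft_force: [-0.1, 0.3, 0.3]
width: 0.468
```

Run:
```python
from h import *
print(env.tcp_to_tips); s=env.state(); print(s["tool_pos"],s["q"],s["ft_force"]); q=s["ee_rot"]; print(R.from_quat(np.r_[q[1:],q[0]]).as_matrix().round(3))
im=get_image("side"); save(im,180,100,500,340,2.4,"pics/s1.png")
```

```text
0.0726
[ 0.59485121 -0.1832787   0.30357068] [-0.02877825  0.52713392  0.4116268   1.59485911 -0.23273889  1.06924198
  0.52083567] [-0.05945931  0.33271353  0.31208407]
[[-0.075  0.997 -0.001]
 [ 0.997  0.075  0.001]
 [ 0.001 -0.    -1.   ]]
```

View pics/s1.png

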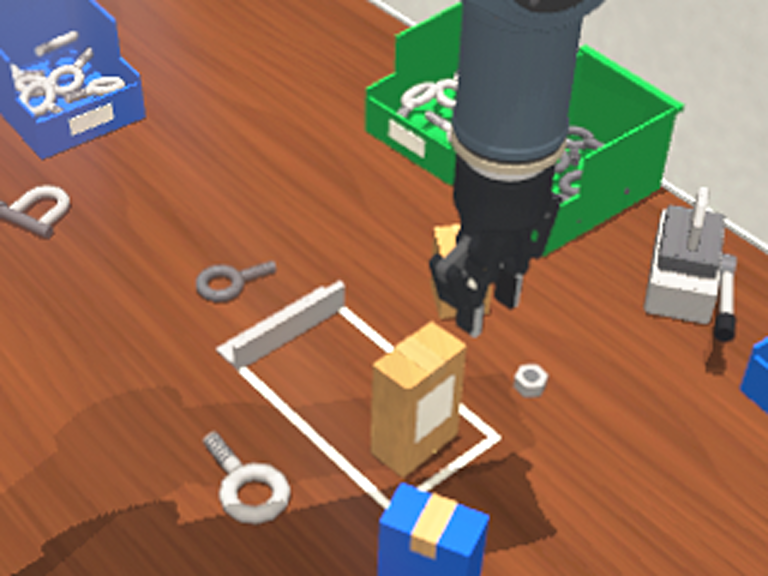

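The gripper stands behind the carton with the jaws across it, so I lower so the tips sit near the carton's top.

Request:
apply_moves(plan=[[[0, 0, -0.03], 0], [[0, 0, -0.06], 0], [[0, 0, -0.09], 0], [[0, 0, -0.12], 0], [[0, 0, -0.122], 0], [[0, 0, -0.122], 0], [[-0.001, 0.01, -0.122], 0], [[-0.001, 0.02, -0.122], 0], [[-0.001, 0.02, -0.122], 0], [[-0.001, 0.02, -0.122], 0]])

```text
time_s: 3.32
tool_pos: [0.5945, -0.1638, 0.1834]
ee_rot: [0.001, 0.68, 0.733, 0.001]
ft_force: [0.5, -0.6, 0.1]
width: 0.472
```

Run:
```python
from h import *
im=get_image("side"); save(im,260,160,440,300,4,"pics/s2.png")
im=get_image("top"); save(im,280,190,440,300,4.5,"pics/t2.png")
```

```text
(no output)
```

View pics/s2.png

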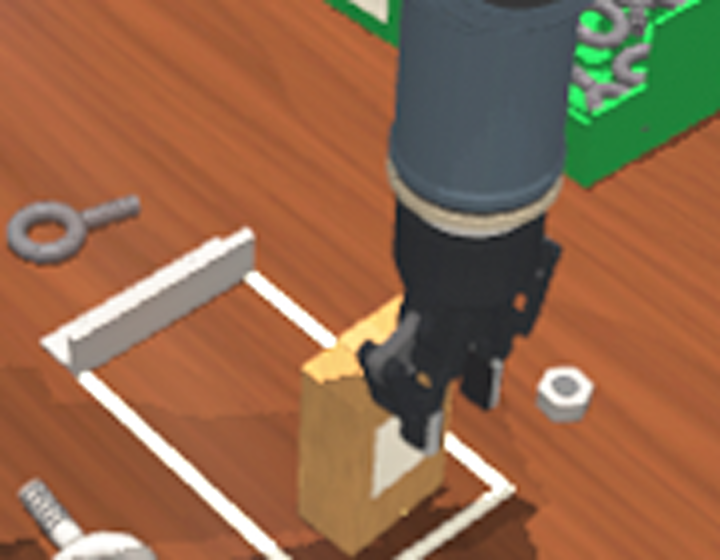

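View pics/t2.png

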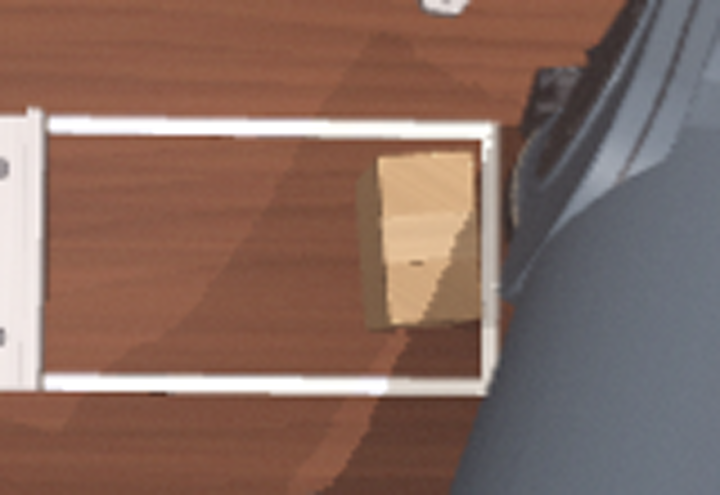

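The side view shows the fingers behind the label face and not yet touching. I push slowly.

Request:
apply_moves(plan=[[[0, 0.005, 0], 0], [[-0.001, 0.01, 0], 0], [[-0.001, 0.013, 0], 0], [[-0.001, 0.016, 0], 0], [[-0.001, 0.019, 0], 0], [[-0.002, 0.022, 0], 0], [[-0.002, 0.025, 0], 0], [[-0.002, 0.028, 0], 0], [[-0.002, 0.031, 0], 0], [[-0.002, 0.034, 0], 0]])

```text
time_s: 4.25
tool_pos: [0.5917, -0.131, 0.1819]
ee_rot: [0.0, 0.681, 0.732, -0.0]
ft_force: [-0.5, -1.2, 1.6]
width: 0.465
```

Run:
```python
from h import *
im=get_image("side"); save(im,260,160,440,300,4,"pics/s3.png")
print(env.state()["ft_force"])
```

```text
[-0.10113529  0.19358386  0.03191395]
```

View pics/s3.png

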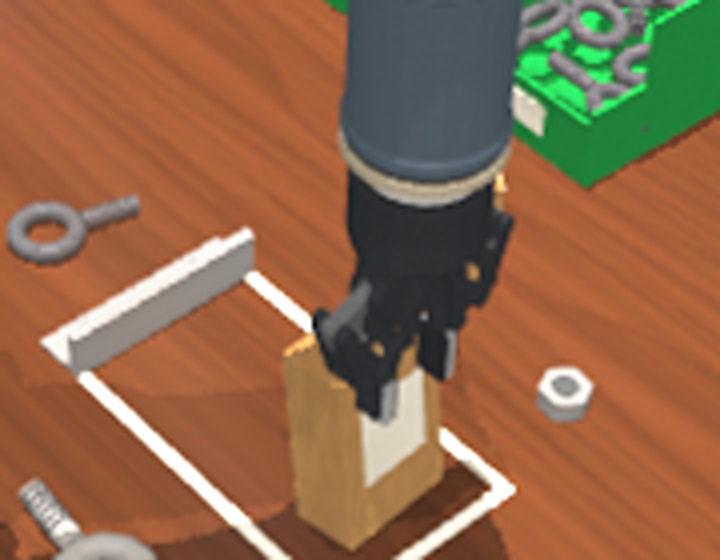

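It is tilting with the bottom edge held in place. Continuing.

Request:
apply_moves(plan=[[[0, 0.003, 0], 0], [[0, 0.006, 0], 0], [[-0.001, 0.009, 0], 0], [[-0.001, 0.012, 0], 0], [[-0.001, 0.015, 0], 0], [[-0.001, 0.018, 0], 0], [[-0.001, 0.02, 0], 0], [[-0.002, 0.022, 0], 0], [[-0.002, 0.024, 0], 0], [[-0.002, 0.026, 0], 0]])

```text
time_s: 5.13
tool_pos: [0.5896, -0.105, 0.1819]
ee_rot: [-0.0, 0.681, 0.732, -0.0]
ft_force: [0.1, -0.5, -0.1]
width: 0.464
```

Run:
```python
from h import *
im=get_image("side"); save(im,260,160,440,300,4,"pics/s4.png")
```

```text
(no output)
```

View pics/s4.png

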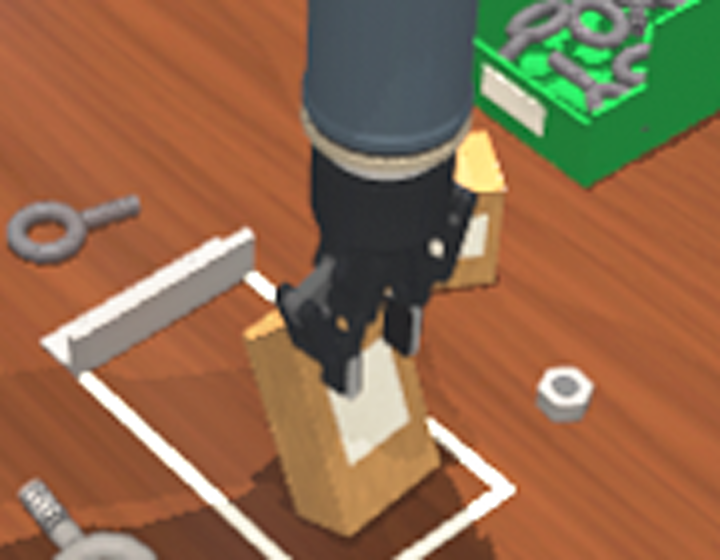

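Request:
apply_moves(plan=[[[0, 0.002, 0], 0], [[0, 0.004, 0], 0], [[0, 0.006, 0], 0], [[0, 0.008, 0], 0], [[-0.001, 0.01, 0], 0], [[-0.001, 0.01, 0], 0], [[-0.001, 0.01, 0], 0], [[-0.001, 0.01, 0], 0], [[-0.001, 0.01, 0], 0], [[-0.001, 0.01, 0], 0]])

```text
time_s: 6.02
tool_pos: [0.5887, -0.0954, 0.1819]
ee_rot: [0.0, 0.681, 0.732, -0.0]
ft_force: [-0.5, 0.2, -0.9]
width: 0.469
```

Run:
```python
from h import *
im=get_image("side"); save(im,260,160,440,300,4,"pics/s5.png")
```

```text
(no output)
```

View pics/s5.png

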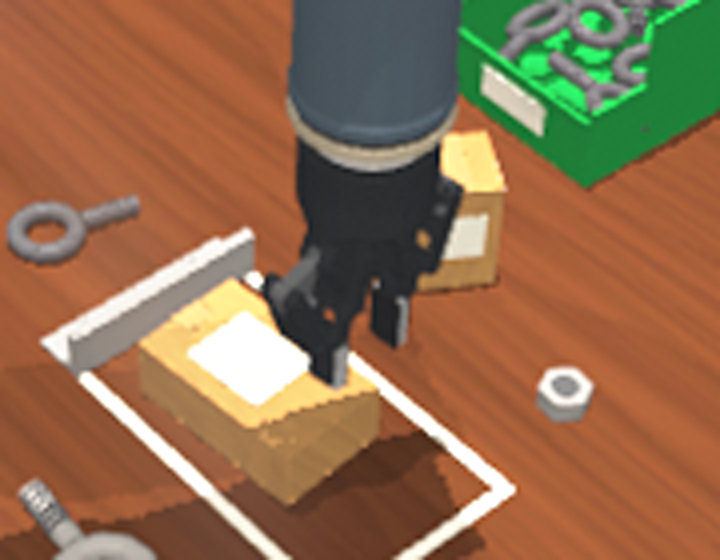

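The carton lies label up. I back off and measure.

Request:
apply_moves(plan=[[[0, 0, 0.02], 0], [[0, -0.03, 0.02], 0], [[0, -0.06, 0.02], 0], [[0, -0.06, 0.02], 0], [[0, -0.06, 0.02], 0]])

```text
time_s: 6.48
tool_pos: [0.5883, -0.1576, 0.2021]
ee_rot: [0.0, 0.682, 0.731, -0.0]
ft_force: [0.3, -0.7, 0.4]
width: 0.468
```

Run:
```python
from h import *
im=get_image("side"); save(im,260,200,400,310,5,"pics/s6.png")
im=get_image("top"); save(im,265,205,400,290,5.9,"pics/t6.png")
```

```text
(no output)
```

View pics/s6.png

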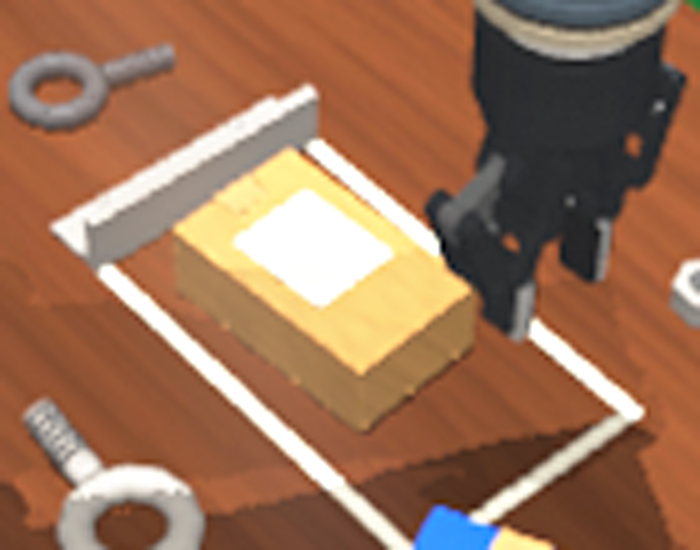

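View pics/t6.png

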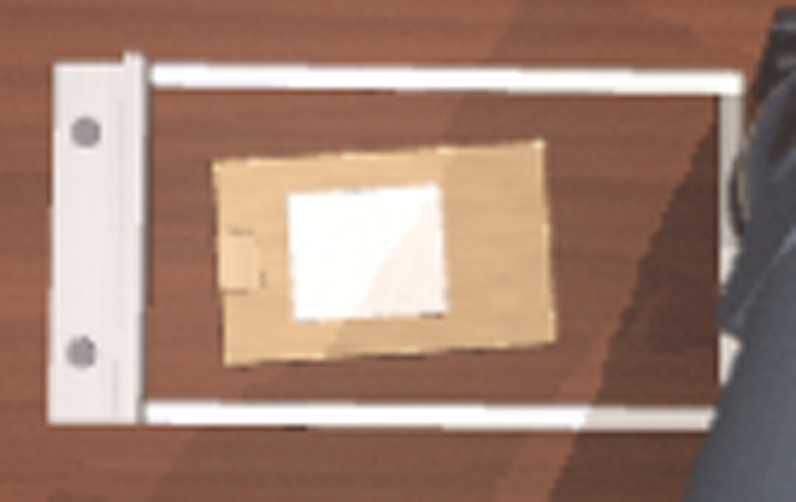

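Run:
```python
from h import *
f=lambda a:np.array(a,float)/5.9+[265,205]-0.4
c=plane("top",f([(213,161),(544,142),(555,342),(226,365)]),.045)
print(c.round(4),np.linalg.norm(np.diff(c,axis=0),axis=1),c.mean(0))
v=(c[0]+c[3]-c[1]-c[2]); print(np.degrees(np.arctan2(v[1],v[0])))
v=(c[0]+c[1]-c[2]-c[3]); print(np.degrees(np.arctan2(v[1],v[0])))
```

```text
[[ 0.6162  0.0538  0.045 ]
 [ 0.6263 -0.0761  0.045 ]
 [ 0.5477 -0.0816  0.045 ]
 [ 0.5363  0.0469  0.045 ]] [0.13027113 0.07875134 0.1289795 ] [ 0.5816214  -0.01425087  0.045     ]
94.75285965734044
4.42368149131606
```

Request:
apply_moves(plan=[[[-0.003, 0.02, -0.03], -0.065], [[-0.003, 0.02, -0.06], -0.065], [[-0.003, 0.02, -0.09], -0.065], [[-0.003, 0.02, -0.11], -0.065], [[-0.003, 0.02, -0.116], -0.065], [[-0.003, 0.02, -0.116], -0.065], [[-0.003, 0.02, -0.116], -0.065]])

```text
time_s: 7.17
tool_pos: [0.5861, -0.1348, 0.0865]
ee_rot: [0.0, 0.704, 0.71, 0.0]
ft_force: [-0.4, 0.2, 0.1]
width: 0.469
```

Request:
apply_moves(plan=[[[0, 0.01, 0], 0], [[0, 0.02, 0], 0], [[0, 0.03, 0], 0], [[0, 0.035, 0], 0], [[0, 0.04, 0], 0], [[0, 0.044, 0], 0], [[0, 0.048, 0], 0], [[0, 0.052, 0], 0], [[0, 0.056, 0], 0], [[0, 0.06, 0], 0], [[0, 0.063, 0], 0], [[0, 0.066, 0], 0]])

```text
time_s: 8.17
tool_pos: [0.5859, -0.0699, 0.0861]
ee_rot: [0.001, 0.705, 0.71, -0.0]
ft_force: [0.2, -5.5, 3.4]
width: 0.471
```

Run:
```python
from h import *
print(env.state()["ft_force"],env.state()["tool_pos"])
im=get_image("side"); save(im,260,200,400,310,5,"pics/s7.png")
im=get_image("top"); save(im,265,205,400,290,5.9,"pics/t7.png")
```

```text
[ 0.21720807 -5.46516695  3.39793442] [ 0.58587909 -0.06992106  0.08610939]
```

View pics/s7.png

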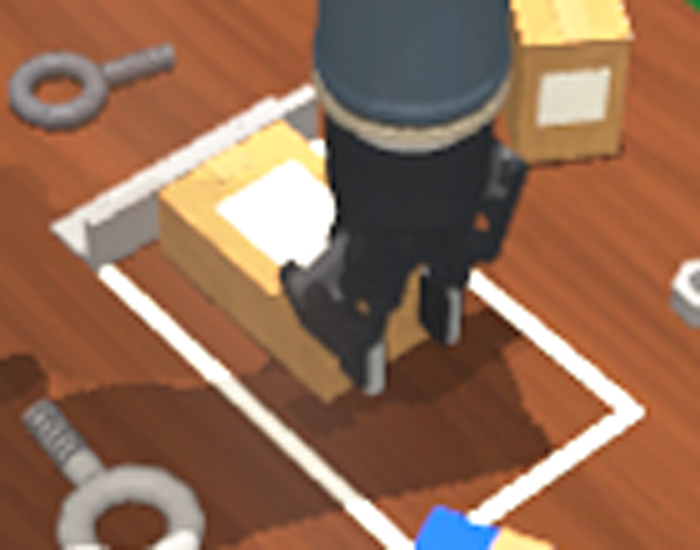

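View pics/t7.png

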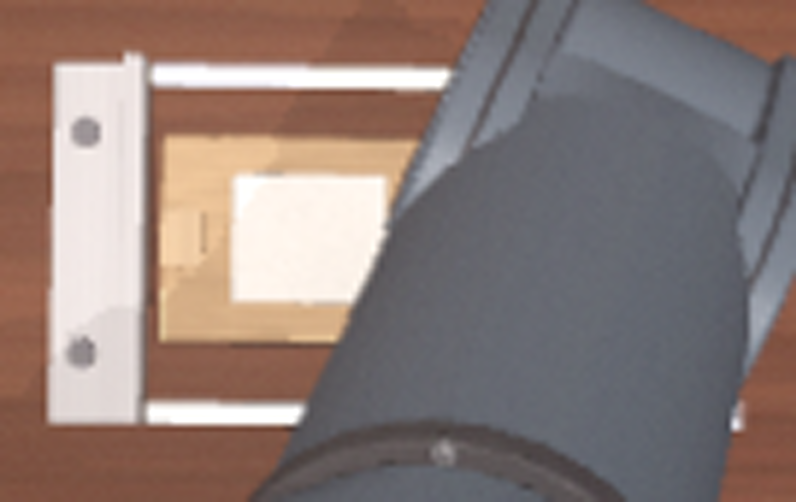

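The carton is now square to the stop and about 6 mm short. Closing gently.

Request:
apply_moves(plan=[[[0, 0.002, 0], 0], [[0, 0.004, 0], 0], [[0, 0.005, 0], 0], [[0, 0.005, 0], 0]])

```text
time_s: 8.6
tool_pos: [0.5859, -0.064, 0.0859]
ee_rot: [0.0, 0.704, 0.71, 0.0]
ft_force: [0.5, -3.1, 3.8]
width: 0.469
```

Request:
apply_moves(plan=[[[0, 0.001, 0], 0], [[0, 0.001, 0], 0]])

```text
time_s: 8.77
tool_pos: [0.5858, -0.0632, 0.0859]
ee_rot: [0.0, 0.704, 0.71, 0.0]
ft_force: [-0.1, -4.0, 2.9]
width: 0.472
```

Request:
apply_moves(plan=[[[0, 0.001, 0], 0], [[0, 0.001, 0], 0]])

```text
time_s: 8.93
tool_pos: [0.5858, -0.0621, 0.0859]
ee_rot: [0.0, 0.704, 0.71, 0.0]
ft_force: [0.4, -4.1, 3.0]
width: 0.468
```

Request:
apply_moves(plan=[[[0, 0.001, 0], 0], [[0, 0.001, 0], 0]])

```text
time_s: 9.1
tool_pos: [0.5857, -0.0611, 0.0859]
ee_rot: [-0.0, 0.704, 0.71, 0.0]
ft_force: [0.2, -4.5, 2.9]
width: 0.464
```

Request:
apply_moves(plan=[[[0, 0.001, 0], 0], [[0, 0.001, 0], 0]])

```text
time_s: 9.27
tool_pos: [0.5856, -0.0604, 0.0859]
ee_rot: [0.0, 0.704, 0.71, -0.0]
ft_force: [-0.4, -5.4, 3.3]
width: 0.466
```

Run:
```python
from h import *
print(env.state()["ft_force"],env.state()["tool_pos"])
im=get_image("side"); save(im,260,200,400,310,5,"pics/s8.png")
im=get_image("top"); save(im,265,205,400,290,5.9,"pics/t8.png")
```

```text
[-0.37393585 -5.37483018  3.34563899] [ 0.5856478  -0.06043128  0.08590331]
```

View pics/s8.png

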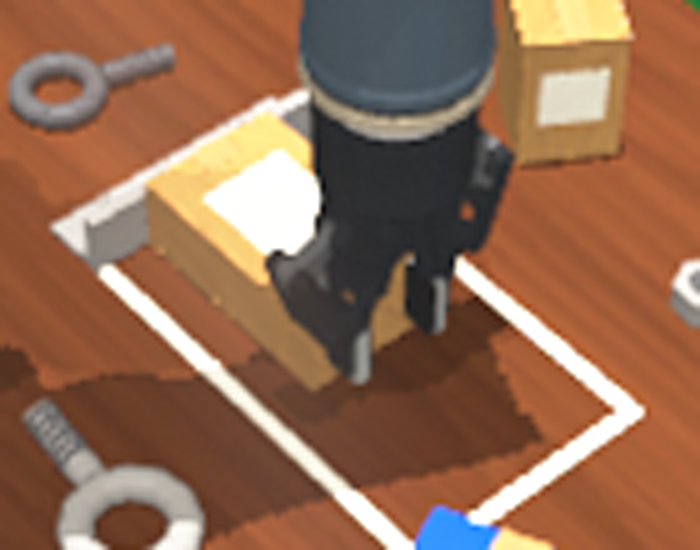

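View pics/t8.png

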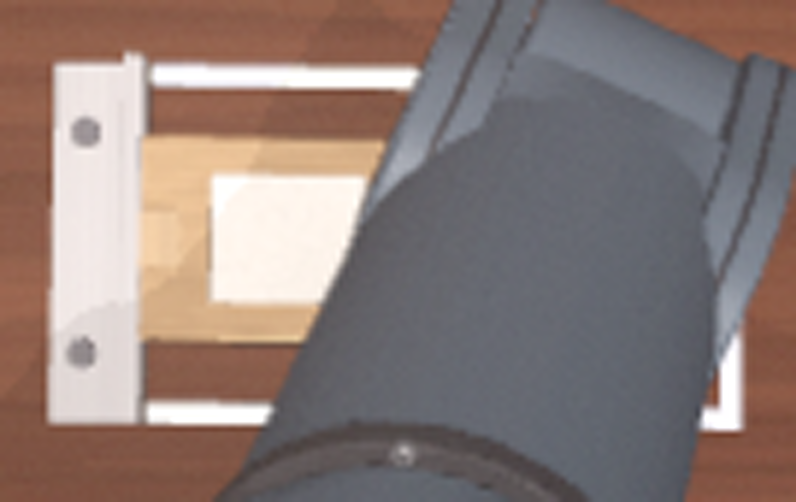

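The images show it at or nearly at the stop, but the force has not risen yet. I keep going until it does.

Request:
apply_moves(plan=[[[0, 0.001, 0], 0], [[0, 0.001, 0], 0]])

```text
time_s: 9.53
tool_pos: [0.5856, -0.0604, 0.0859]
ee_rot: [0.001, 0.705, 0.71, -0.0]
ft_force: [-0.4, -8.5, 1.8]
width: 0.468
```

Request:
apply_moves(plan=[[[0, 0.001, 0], 0], [[0, 0.001, 0], 0], [[0, 0.001, 0], 0]])

```text
time_s: 9.78
tool_pos: [0.5854, -0.0602, 0.0859]
ee_rot: [0.001, 0.705, 0.709, -0.001]
ft_force: [-0.3, -11.1, 2.5]
width: 0.468
```

The force is rising and the tool has stopped, so the carton is on the stop. One more small press, then straight back.

Request:
apply_moves(plan=[[[0, 0.001, 0], 0], [[0, 0.002, 0], 0], [[0, 0.002, 0], 0]])

```text
time_s: 10.03
tool_pos: [0.5854, -0.0601, 0.086]
ee_rot: [0.002, 0.705, 0.709, -0.002]
ft_force: [-0.7, -16.7, 0.5]
width: 0.471
```

Request:
apply_moves(plan=[[[0, -0.005, 0], 0], [[0, -0.015, 0], 0], [[0, -0.035, 0], 0], [[0, -0.055, 0], 0], [[0, -0.07, 0.03], 0], [[0, -0.07, 0.07], 0], [[0, -0.09, 0.11], 0], [[0, -0.12, 0.15], 0], [[0, -0.15, 0.18], 0], [[0, -0.18, 0.2], 0], [[0, -0.22, 0.2], 0], [[0, -0.22, 0.2], 0]])

```text
time_s: 11.03
tool_pos: [0.584, -0.2845, 0.2885]
ee_rot: [0.003, 0.707, 0.708, -0.001]
ft_force: [-1.3, -1.4, -0.2]
width: 0.469
```

Run:
```python
from h import *
print(env.state()["ft_force"],env.state()["tool_pos"])
im=get_image("side"); cv2.imwrite("pics/s9f.png",im[:,:,::-1]);save(im,260,200,400,310,5,"pics/s9.png")
im=get_image("top"); cv2.imwrite("pics/t9f.png",im[:,:,::-1]);save(im,265,205,400,290,5.9,"pics/t9.png")
```

```text
[-1.28407627 -1.424312   -0.15288772] [ 0.58399655 -0.28452421  0.28850349]
```

View pics/s9.png

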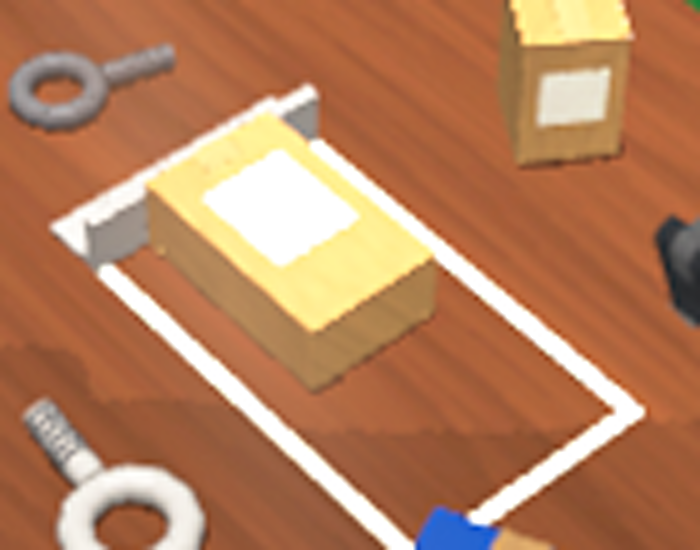

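View pics/t9.png

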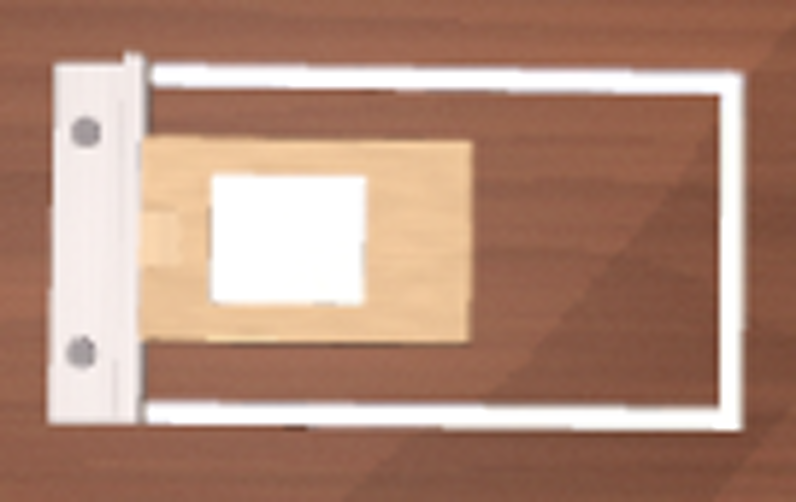

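View pics/t9f.png

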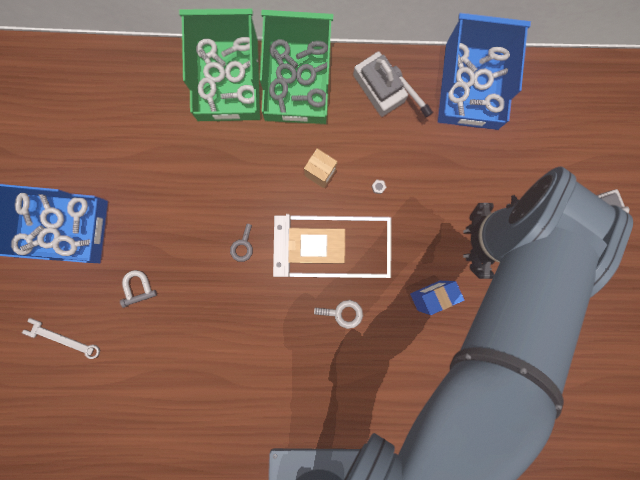

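Request:
apply_moves(plan=[[[0, 0, 0], 0], [[0, 0, 0], 0], [[0, 0, 0], 0], [[0, 0, 0], 0]])

```text
time_s: 11.47
tool_pos: [0.586, -0.2748, 0.2855]
ee_rot: [-0.001, 0.704, 0.711, 0.0]
ft_force: [0.7, 0.9, 0.3]
width: 0.47
```

Run:
```python
from h import *
f=lambda a:np.array(a,float)/5.9+[265,205]-0.4
c=plane("top",f([(142,137),(472,141),(470,342),(140,340)]),.045)
print(c.round(4),np.linalg.norm(np.diff(c,axis=0),axis=1))
v=(c[0]+c[3]-c[1]-c[2]); print(np.degrees(np.arctan2(v[1],v[0])))
s=plane("top",f([(148,62),(143,424)]),.035); print(s); d=s[0]-s[1]; print("stop normal",np.degrees(np.arctan2(d[1],d[0]))+90)
d=c[0]-c[3];print("front end dir",np.degrees(np.arctan2(d[1],d[0]))+90)
print(env.state()["ft_force"],env.state()["joint_vel"].round(3))
```

```text
[[ 0.625   0.0817  0.045 ]
 [ 0.6261 -0.0478  0.045 ]
 [ 0.5471 -0.0482  0.045 ]
 [ 0.5455  0.0806  0.045 ]] [0.12952483 0.07901064 0.12889661]
90.59128892519325
[[0.6559298  0.08073302 0.035     ]
 [0.51277765 0.07932539 0.035     ]]
stop normal 90.56337664158599
front end dir 90.7950005861848
[0.6817758  0.87053807 0.26629335] [ 0.002 -0.     0.006 -0.003 -0.002  0.    -0.   ]
```

View pics/s9f.png

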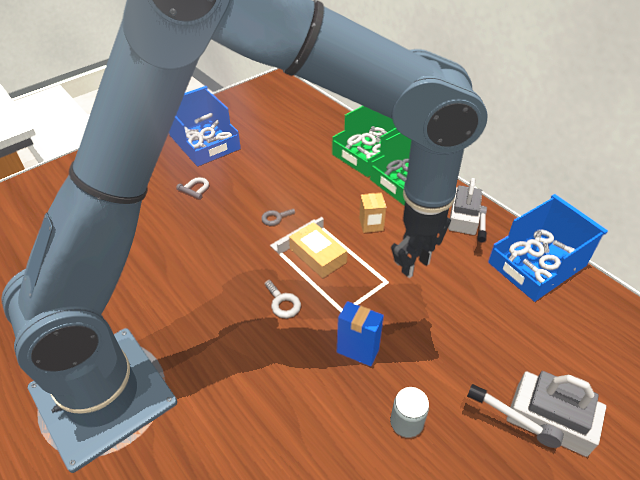

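The carton is square to the stop and flush (90.6° against 90.6°). It lies label up, the bystanders are where they were, and the arm is clear and still.

```bash
python3 -c "
from workcell import env
print(env.sign_off())"
```

```text
the job is handed in; nothing more can be done
None
```

The carton was tipped and pushed as asked, and it now lies label up inside the white outline with its top end against the steel stop. I handed the job in at about 11.5 s; no verdict was reported.

- **Tipping:** I pushed the carton slowly near its top with the half-open fingertips. Its bottom edge stayed in place in the pictures while it stood. It fell label up inside the outline, about 30 mm short of the stop. During the fall it also moved forward a few millimetres, ending up to about 8 mm ahead of where a pure tip would leave it.
- **Pushing to the stop:** A low two-finger push squared the carton and slid it forward. The tool stopped advancing while the force rose to about 17 N.
- **Last checks:** The carton's axis is at 90.6° and the stop's normal at 90.6°. The carton's front end measured y ≈ 0.081 m and the stop face y ≈ 0.080 m, which agree within the 2 mm calibration. The carton spans x 0.546 to 0.626 m, inside the bay's 0.522 to 0.652 m. No bystander or the blue carton has visibly moved. The arm was clear and still.

No check failed.

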